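# Lock a tube rack in its lane and set the side-guide thumbscrew

## Robot

A 6-joint arm with a two-finger parallel gripper is mounted at the origin on the work surface. World frame = base frame: x ahead of the robot, y to its left, z up, the work surface at z = 0. Lengths are in m, angles in rad, forces in N, time in s.
With the tool pointing down it reaches from about 0.35 to 0.775 m from the base axis. Payload 5.5 kg.
Tool frame: the origin (TCP) lies on the centre line of the jaws, within the pads' length; the fingertips stand 11 mm ahead of it and the grasp point (between the pads) lies 8 mm behind it; z points along the fingers, y is the line along which they close (so a half turn about z gives the same grasp; the last joint's range is limited). The gripper opens to 85 mm and grips with 20 to 120 N. Pads are 22 mm wide; open, the fingers measure 114 mm over their backs; the gripper's body (76 mm by 85 mm) begins 54 mm behind the grasp point. The pads swing forward as they close: fully open they stand 13 mm farther back than shut.
Start: joints at [0.995, 0.313, 0.046, 1.304, 0, 1.431], TCP at [0.243, 0.521, 0.242] pointing down, gripper open.
Joint ranges: [-2.76, 2.76], [-0.86, 1.69], [-1.03, 1.26], [-2.2, 2.34], [-1.47, 1.5], [-3.14, 3.14]. Speed limits (rad/s): [2.57, 2.57, 3.14, 3.14, 3.14, 3.14].

## Interface

Orientations are given as a unit quaternion [w, x, y, z].
In Python, from workcell import get_state, eyes, env gives the robot as it stands.
- The arm moves only by the shell command python3 -m inch 'ROWS' [OPENING] [FORCE]. ROWS is JSON, one flat list of numbers, 4 for each row, row after row: the shift along the tool's x, y, z in cm, then the turn about the tool's z in rad. A call has exactly 5 rows; each row shifts and turns the commanded pose from where the row before left it, along the tool's axes as they then stand; what a row does not reach is not made up. A row lasts 1/12 s, in which the tool goes at most 41.7 mm and 7.16 degrees, less where a joint would pass 70% of its speed; a pose out of reach is approached as far as the arm can. A call is refused whole if a number of a shift passes 4.17 or a number of a turn 0.125, either way. A call with a gripper value outside its range is refused whole. OPENING is the opening, from -1 (shut) to 1 (fully open), set as the call begins (- or left out, the last holds). The fingers move at their own pace and stop on an object; FORCE is the grip in N (left out, the last holds). Time passes only in rows, so rows that do not move let the fingers close, or fill a call up. It gives the time, the measured TCP pose, the force, the opening and the grip force at its end, in the units of the state.
- get_state(): the state, without advancing time (a new reading comes with each control period).
- eyes.read_camera(name): name is "scene" or "side" or "wrist"; returns the picture (480x640x3 uint8, red, green, blue); there is no depth.
- eyes.camera_info(name): a dict with "fovy" (degrees; the focal length in pixels is half the picture's height over the tangent of half this angle, whatever the lens; pixels are square), "cx", "cy" (the principal point, pixels), "xyz" and "orientation" of the camera in the world. Camera axes: x right, y down, z forward; pixel columns grow to the right and rows downward; lengths in m; the calibration is good to about 2 mm. The wrist camera is an equidistant fisheye: a pixel r from the principal point sees the ray r / f radians off the axis. A picture is of the moment at which its call begins: read the wrist's pose just before it. camera_info takes no time and is no camera call; for the wrist camera it gives the pose at the moment of the call.
- env.hand_in(): hands the job in; it is judged then, once.
The state is a dict: "clock": time; "joint_pos": joint angles; "qvel": joint speeds; "tau": joint torques, N m; "tcp_pos": TCP position; "orientation": TCP orientation; "wrist_force": force on the tool from outside, world axes, zero at the start; "ft_torque": the same for the moment, N m; "finger_gap": finger opening in m; "grip_force": force on a finger pad.
Only numpy, scipy, OpenCV 4.12 (cv2) and the standard library are available. Lean on these libraries where they do the work, as an engineer would, in place of code of your own. Each camera call takes 0.05 s, during which the arm holds its last target. There are 200 camera calls.

## Task

Swing the cam lever fully over, as far as it goes, so that its tongue closes the mouth of the lane and locks the tube rack in. Then turn the wing-headed thumbscrew of the side guide clockwise until it seats, back it off a quarter turn, and finish while still gripping its head at that setting: do not let go. Leave the rack home in its lane, and do not turn the round screw or disturb the things lying about.

Things in the scene. Friction and masses are not known exactly. Their poses are not given: they have to be found in the camera images.
- station: the rack station, fixed: aluminium plate 260 x 250 x 12 mm, a straight lane down its middle. Origin: centre of its underside, on the bench. x runs along the lane from its open mouth (-x, robot's side) to the back stop, z up. On it: cam lever on a post at (-88, 60) mm; wing-headed thumbscrew on a 50 mm square block (top 55 mm above the bench) at (-20, -88) mm; round screw at (112, 50) mm
- lever (a joint): angle of the cam lever about its upright pivot, rad, grows anticlockwise seen from above. 0 = open (tongue along station -x, grip arm 45 degrees between +x and +y); 1.57 = end stop, locked (tongue along -y across the lane's mouth, 3 mm before the rack; grip arm between -x and +y). Starts at 0 to 0.4, stays where left; about 2 N at the grip moves it
- lever_grip (a point): the cam lever's grip: upright round black post 18 mm in diameter and 38 mm tall at the end of the lever's grip arm, 60 mm from the pivot. The point lies on its axis, 80 mm above the bench; the post's top is 94 mm and the steel arm's upper face 56 mm above the bench
- lever_pivot (a point): point on the pivot axis of the cam lever, at the height of lever_grip (80 mm above the bench)
- wing_screw (a joint): how far the wing-headed thumbscrew is backed off from its seat, rad: 0 = seated (hard stop), grows anticlockwise seen from above; clockwise lowers it. Starts at 0.9 to 2.5; a quarter turn back from the seat is 1.57. Upright axis; the head neither rises nor sinks; drag about 0.08 N m, stays where it is left
- wing_grip (a point): head of the wing-headed thumbscrew: black upright flat bar 44 mm long, 12 mm thick, from 66 to 98 mm above the bench. The point lies on the turning axis, 86 mm above the bench; x runs along the bar's 44 mm, y through its thickness, turning with it. Seated, the bar lies along the station's x (parallel to the lane); a quarter turn back, across it
- rack_center (a point): centre of the loose tube rack's body, a black block 150 x 30 x 50 mm (origin of the point 25 mm above its underside) with five white-capped tubes up to 86 mm above its underside; it stands in the lane, home against the back stop, its point then at about (-2, 0, 37) mm in the station's frame
- round_screw (a joint): angle of the round knurled screw (30 mm across, 16 mm tall, top 54 mm above the bench) near the back left corner of the station; 0 at the start; to be left alone
- spare_cap: bystander: white tube cap 18 mm across, 14 mm tall, standing on the station's plate at the back right; origin at its underside
- hex_key: bystander: small L-shaped steel key, 76 x 26 mm, 6 mm thick, lying on the station's plate left of the lane
- reagent: bystander: jar 56 mm across, 90 mm tall, on the bench; origin at its underside
- tube_tray: bystander: white tube tray 120 x 90 x 35 mm on the bench; origin at its underside
- tip_box: bystander: grey tip box with clear lid, 120 x 80 x 65 mm, on the bench; origin at its underside
- beaker: bystander: glass beaker 66 mm across, 75 mm tall, on the bench; origin at its underside
- dropper: bystander: small bottle 32 mm across, 60 mm tall, on the bench just right of the station; origin at its underside

How it is judged:
By the outcome, as a careful person would: the job done as asked, in the order asked, and still so for the second after the job is handed in, while the arm keeps its last pose, push and grip.
It also fails if it takes over 54 s, if anything falls off the work surface, if the arm or the gripper's body presses on something with over 40 N, if the wrist force passes 120 N, or if a joint passes its speed limit or range.

## Working session

There is one attempt and no reset: what is moved stays moved. The work goes in short steps, Python scripts to look and compute and a shell command to move; the robot and the scene stay as the last step left them, time stands still between calls to the robot, and variables do not carry over. Pictures are saved under pics/ and viewed, at most 10 in all, crops included, and the job is handed in when it is done.

```bash
mkdir -p pics; ls; python3 - <<'E'
from workcell import get_state, eyes, env
import cv2
print(get_state())
for n in("scene","side","wrist"):
    print(n,eyes.camera_info(n)); cv2.imwrite(f"pics/{n}0.png",eyes.read_camera(n)[:,:,::-1])
E
```

```text
pics
{'clock': 0.0, 'joint_pos': array([9.95386982e-01, 3.14001459e-01, 4.49647113e-02, 1.30360969e+00,
       1.21616639e-05, 1.43117562e+00]), 'qvel': array([-0.00123565,  0.00146323,  0.00109992,  0.00068921, -0.00036887,
        0.00211434]), 'tau': array([ 9.50523208e-04, -4.80620670e+01,  2.98534423e+01,  1.92771899e-02,
       -8.59030956e-05,  2.12220982e-05]), 'tcp_pos': array([0.24246279, 0.52082644, 0.24140243]), 'orientation': array([-3.29416884e-04,  2.16174127e-01,  9.76354388e-01, -8.64434898e-04]), 'wrist_force': array([ 0.14375129,  0.38045225, -0.25838142]), 'ft_torque': array([-0.02770423,  0.03809569,  0.00738758]), 'grip_force': 0.0, 'finger_gap': 0.08483270939365087}
scene {'fovy': 55.96588430874934, 'cx': 326.1481989224157, 'cy': 246.9676421890832, 'xyz': array([1.32969863, 0.39332   , 0.85801743]), 'orientation': array([-0.2071345 ,  0.45626768,  0.79451155, -0.34302552])}
side {'fovy': 42.09727154414532, 'cx': 322.59738298978596, 'cy': 241.54988534009973, 'xyz': array([ 0.00132057, -0.93853552,  0.90344797]), 'orientation': array([-0.43922163,  0.85451236, -0.25110593,  0.11763841])}
wrist {'fovy': 65.70646984690485, 'cx': 319.77160721096607, 'cy': 240.64892437768512, 'xyz': array([0.17607937, 0.55113146, 0.37280844]), 'orientation': array([0.12445551, 0.8343907 , 0.53112281, 0.07881333])}
```

View pics/scene0.png

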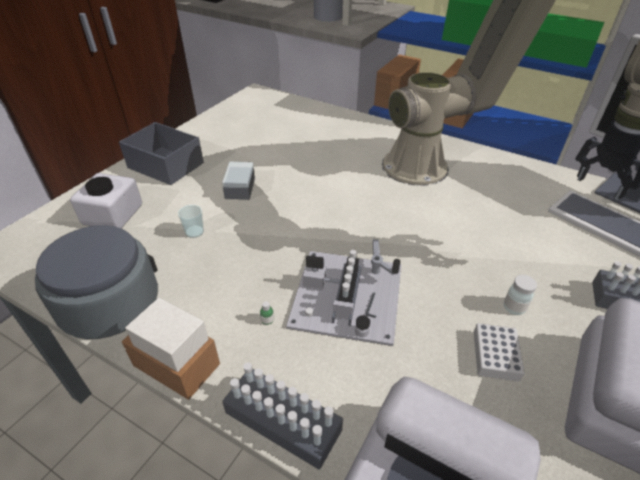

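View pics/side0.png

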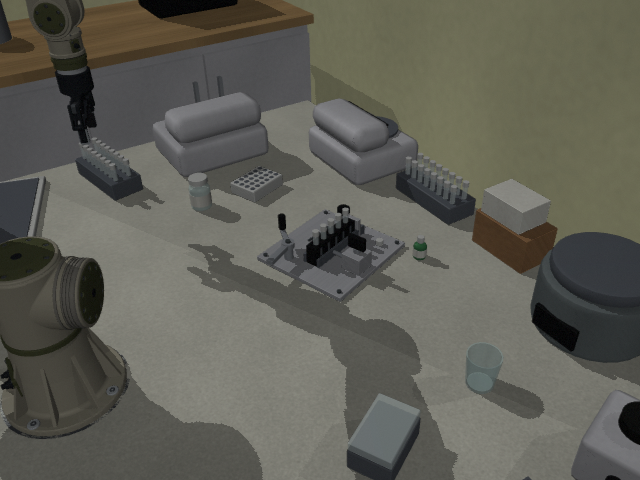

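The scene view shows the station plate at about (290–400, 252–342), with the wing bar near (314,260) and the lever grip near (396,266). In the side view it spans about (258–405, 205–298). I'll enlarge both.

```bash
cat > h.py <<'E'
import numpy as np, cv2
from scipy.spatial.transform import Rotation as R
from workcell import get_state, eyes, env
def rot(q): return R.from_quat(q,scalar_first=True).as_matrix()
def ray(info,u,v,fish=False):
    f=240/np.tan(np.radians(info['fovy'])/2); x,y=u-info['cx'],v-info['cy']
    if fish:
        r=np.hypot(x,y); t=r/f; d=np.array([x/r*np.sin(t),y/r*np.sin(t),np.cos(t)])
    else: d=np.array([x/f,y/f,1])
    return info['xyz'],rot(info['orientation'])@d
def onz(info,u,v,z,fish=False):
    o,d=ray(info,u,v,fish); return o+d*(z-o[2])/d[2]
E
python3 - <<'E'
import cv2
a=cv2.imread('pics/scene0.png')[245:349,280:410]; b=cv2.imread('pics/side0.png')[200:304,250:410]
cv2.imwrite('pics/c1.png',cv2.resize(a,None,fx=5.7,fy=5.7,interpolation=cv2.INTER_CUBIC))
cv2.imwrite('pics/c2.png',cv2.convertScaleAbs(cv2.resize(b,None,fx=5,fy=5,interpolation=cv2.INTER_CUBIC),alpha=1.5))
E
```

```text
(no output)
```

View pics/c1.png

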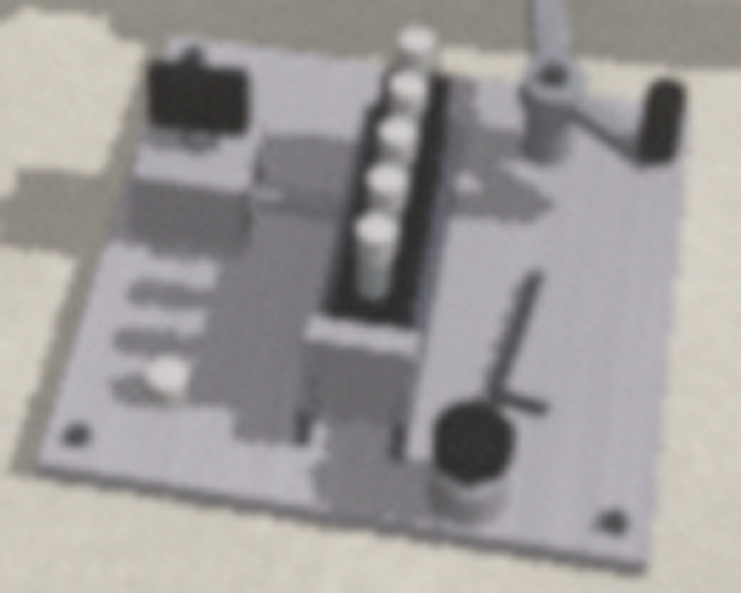

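View pics/c2.png

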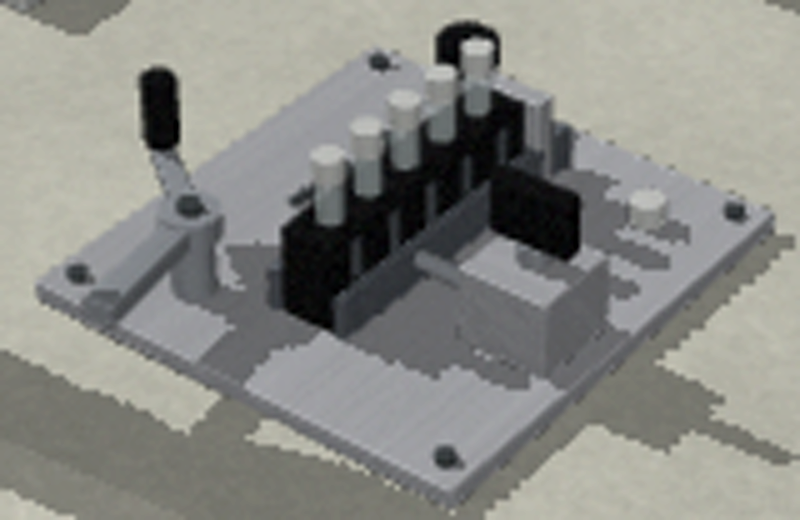

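The crops show the plate corners, the wing bar (black, roughly across the lane) and the lever with its tongue towards the robot and its grip arm out to the left. I'll fit the station pose and the joint angles from these pixels.

```bash
cat > m.py <<'E'
from h import *
S=eyes.camera_info('scene'); D=eyes.camera_info('side')
s=lambda x,y:(x/5.7+280-.4,y/5.7+245-.4)
d=lambda x,y:(x/5+250-.4,y/5+200-.4)
P=[];M=[]
for info,pts in((S,[s(40,460),s(645,562),s(168,40),s(686,100)]),(D,[d(772,222),d(375,48),d(452,490),d(40,286)])):
    for p,m in zip(pts,[(.13,-.125),(.13,.125),(-.13,-.125),(-.13,.125)]):
        q=onz(info,*p,.012)[:2]; print(q.round(4)); P.append(q); M.append(m)
P=np.array(P);M=np.array(M)
A,_=None,None
r,_=R.align_vectors(np.c_[P-P.mean(0),np.zeros(8)],np.c_[M-M.mean(0),np.zeros(8)])
yaw=r.as_euler('xyz')[2]; c=P.mean(0)
print('station',c.round(4),yaw, 'res mm',(((r.apply(np.c_[M,np.zeros(8)])[:,:2]+c)-P)*1e3).round(1).tolist())
w=lambda x,y:c+r.apply([x,y,0])[:2]
print('pivot',w(-.088,.06),'wing',w(-.02,-.088))
st=lambda q:r.inv().apply([*(q[:2]-c),0])[:2]
g=[onz(S,*s(663,88),.094)[:2],onz(D,*d(159,76),.094)[:2],onz(S,*s(655,157),.056)[:2]]
for q in g:
    v=st(q)-[-.088,.06]; print('grip',q,np.linalg.norm(v),'lever',np.arctan2(v[1],v[0])-np.pi/4)
for info,a,b in((S,s(152,65),s(248,72)),(D,d(492,170),d(578,205))):
    a,b=st(onz(info,*a,.098)),st(onz(info,*b,.098)); print('bar',a,b,(a+b)/2,np.arctan2(*(b-a)[::-1]))
E
python3 m.py
```

```text
[0.8085 0.0041]
[0.729  0.2369]
[ 0.5695 -0.0811]
[0.48   0.1487]
[ 0.8003 -0.0051]
[0.7237 0.2322]
[ 0.5633 -0.0835]
[0.4815 0.146 ]
station [0.6445 0.0748] 0.33750807595163107 res mm [[0.0, -4.2], [-3.2, -1.1], [-6.3, -5.1], [0.4, 1.0], [8.2, 4.9], [2.1, 3.6], [-0.1, -2.7], [-1.1, 3.7]]
pivot [0.54156506 0.10224858] wing [ 0.65473693 -0.01488437]
grip [0.56066672 0.16108874] 0.06186306389091138 lever 0.13398709646112883
grip [0.55966302 0.16089254] 0.06137304528967339 lever 0.14855532371292113
grip [0.56380923 0.16366509] 0.06532068162037594 lever 0.10040102072420476
bar [-0.01698386 -0.10573611] [-0.02090424 -0.06492747] [-0.01894405 -0.08533179] 1.66656983568714
bar [-0.02360397 -0.06534791] [-0.02235201 -0.11154691] [-0.02297799 -0.08844741] -1.543703742266734
```

```bash
for i in 1 2 3; do python3 -m inch '[-2.93,-1.28,0,0, -2.93,-1.28,0,0, -2.93,-1.28,0,0, -2.93,-1.28,0,0, -2.93,-1.28,0,0]' 1 40; done
for i in 1 2; do python3 -m inch '[0,0,1,0.12, 0,0,1,0.12, 0,0,1,0.12, 0,0,1,0.12, 0,0,1,0.12]'; done
python3 -m inch '[0,0,0.5,0.12, 0,0,0.5,0.12, 0,0,0,0, 0,0,0,0, 0,0,0,0]'
python3 - <<'E'
from h import *
s=get_state(); print(s['tcp_pos'],s['orientation'],s['joint_pos'],s['wrist_force'])
print(rot(s['orientation']))
im=eyes.read_camera('wrist'); cv2.imwrite('pics/w1.png',im[:,:,::-1])
i=eyes.camera_info('wrist'); np.save('w1.npy',i,allow_pickle=True)
E
```

```text
clock: 0.57
tcp_pos: [0.349, 0.4002, 0.242]
orientation: [-0.0, 0.216, 0.976, -0.0]
wrist_force: [-0.1, -0.1, -0.2]
finger_gap: 0.0853
grip_force: 0.0
clock: 0.98
tcp_pos: [0.455, 0.2802, 0.2421]
orientation: [-0.0, 0.216, 0.976, -0.0]
wrist_force: [-0.0, 0.7, 0.1]
finger_gap: 0.0853
grip_force: 0.0
clock: 1.4
tcp_pos: [0.5608, 0.1603, 0.242]
orientation: [-0.0, 0.216, 0.976, -0.0]
wrist_force: [1.2, 1.3, -0.4]
finger_gap: 0.0856
grip_force: 0.0
clock: 1.82
tcp_pos: [0.5599, 0.1615, 0.1914]
orientation: [-0.0, 0.498, 0.867, -0.0]
wrist_force: [-0.6, -0.2, 0.5]
finger_gap: 0.0858
grip_force: 0.0
clock: 2.23
tcp_pos: [0.5598, 0.1616, 0.1415]
orientation: [-0.0, 0.732, 0.682, -0.0]
wrist_force: [-0.1, 0.5, 0.5]
finger_gap: 0.0854
grip_force: 0.0
clock: 2.65
tcp_pos: [0.5602, 0.1617, 0.1324]
orientation: [-0.0, 0.805, 0.593, 0.0]
wrist_force: [-0.2, -0.3, -0.9]
finger_gap: 0.085
grip_force: 0.0
[0.56020919 0.16171058 0.13244484] [-9.30006455e-06  8.05450983e-01  5.92662391e-01  6.17081748e-05] [ 1.43348452e-01  3.82037031e-01 -1.30020902e-01  1.05863833e+00
  7.45957235e-05  2.01622050e+00] [-0.17429457 -0.27747975 -0.938103  ]
[[ 2.97502574e-01  9.54721012e-01  8.83822233e-05]
 [ 9.54721010e-01 -2.97502581e-01  8.81257211e-05]
 [ 1.10429417e-04  5.81627366e-05 -9.99999992e-01]]
```

View pics/w1.png

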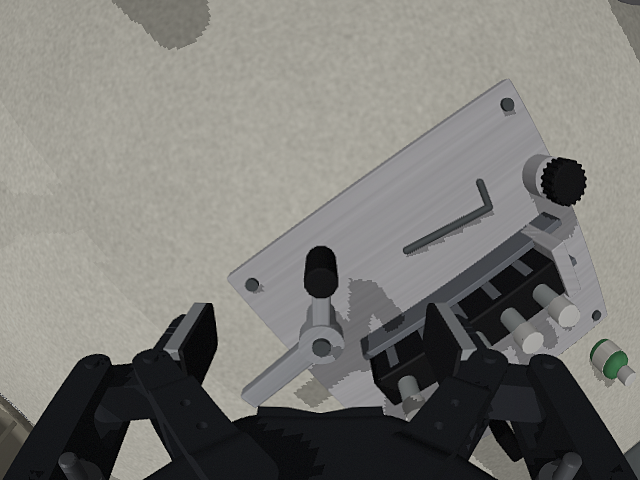

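The wrist view shows the post at about (321,245–298), centred between the open fingers, with the pivot nut at (321,347). I'll refine the post and pivot positions.

```bash
python3 - <<'E'
from h import *
i=np.load('w1.npy',allow_pickle=True).item(); print(i['xyz'])
for u,v,z in((321,281,.094),(321,258,.094),(321,258,.060),(321,347,.06),(363,185-5,.05)): print(u,v,z,onz(i,u,v,z,True).round(4))
im=cv2.imread('pics/w1.png'); 
print(im[240:305:4,321].sum(1))
E
```

```text
[0.58336308 0.23140516 0.26397894]
321 281 0.094 [0.5623 0.162  0.094 ]
321 258 0.094 [0.5659 0.1736 0.094 ]
321 258 0.06 [0.5624 0.162  0.06  ]
321 347 0.06 [0.5441 0.1034 0.06  ]
363 180 0.05 [0.599 0.197 0.05 ]
[440 466  43  47  42  49  43  75  64  63  67  68  73  63  58 406 395]
```

```bash
python3 -m inch '[0,0.2,1.4,0, 0,0,1.4,0, 0,0,1.4,0, 0,0,1.4,0, 0,0,0,0]' 1 40
for i in 1 2 3; do python3 -m inch '[0,0,0,0,0,0,0,0,0,0,0,0,0,0,0,0,0,0,0,0]' -1 40; done
```

```text
clock: 3.12
tcp_pos: [0.5604, 0.1609, 0.074]
orientation: [-0.001, 0.806, 0.592, -0.002]
wrist_force: [-1.4, 0.3, -0.5]
finger_gap: 0.0853
grip_force: 0.0
clock: 3.53
tcp_pos: [0.5626, 0.1612, 0.0772]
orientation: [0.0, 0.806, 0.592, 0.001]
wrist_force: [-0.3, 0.1, -0.8]
finger_gap: 0.0253
grip_force: 0.0
clock: 3.95
tcp_pos: [0.5623, 0.1614, 0.0771]
orientation: [0.0, 0.806, 0.592, 0.001]
wrist_force: [-1.9, 1.5, 6.2]
finger_gap: 0.0165
grip_force: 38.9
clock: 4.37
tcp_pos: [0.5623, 0.1613, 0.0771]
orientation: [0.0, 0.806, 0.592, 0.001]
wrist_force: [-1.3, -0.2, 5.6]
finger_gap: 0.0168
grip_force: 38.9
```

```bash
for i in 1 2; do python3 -m inch '[-0.036,-0.66,0,-0.11, -0.036,-0.66,0,-0.11, -0.036,-0.66,0,-0.11, -0.036,-0.66,0,-0.11, -0.036,-0.66,0,-0.11]'; done;  python3 -m inch '[0,0,0,0,0,0,0,0,0,0,0,0,0,0,0,0,0,0,0,0]'
```

```text
clock: 4.78
tcp_pos: [0.5299, 0.163, 0.0771]
orientation: [0.0, 0.613, 0.79, 0.001]
wrist_force: [-0.2, 2.4, 4.0]
finger_gap: 0.017
grip_force: 39.2
clock: 5.2
tcp_pos: [0.5009, 0.1471, 0.0771]
orientation: [-0.0, 0.375, 0.927, 0.001]
wrist_force: [-1.9, 3.0, 6.1]
finger_gap: 0.0167
grip_force: 39.4
clock: 5.62
tcp_pos: [0.5005, 0.1468, 0.0771]
orientation: [-0.001, 0.378, 0.926, 0.001]
wrist_force: [-4.2, 2.2, 7.5]
finger_gap: 0.0169
grip_force: 39.6
```

```bash
python3 -m inch '[-0.036,-0.66,0,-0.11, -0.036,-0.66,0,-0.11, -0.02,-0.3,0,-0.05, 0,0,0,0, 0,0,0,0]';python3 -m inch '[-0.01,-0.24,0,-0.04, -0.01,-0.24,0,-0.04, 0,0,0,0, 0,0,0,0, 0,0,0,0]';python3 -m inch '[-0.01,-0.18,0,-0.03, -0.01,-0.12,0,-0.02, 0,0,0,0, 0,0,0,0, 0,0,0,0]'
python3 - <<'E'
import numpy as np
from workcell import get_state
p=get_state()['tcp_pos'];
for c in((.5416,.1022),(.544,.1034)):
  v=p[:2]-c; print(np.hypot(*v),np.arctan2(v[1],v[0])-np.pi/4-.3375)
E
```

```text
clock: 6.03
tcp_pos: [0.4906, 0.1337, 0.0771]
orientation: [-0.001, 0.25, 0.968, 0.001]
wrist_force: [-5.3, 3.5, 9.9]
finger_gap: 0.017
grip_force: 39.7
clock: 6.45
tcp_pos: [0.489, 0.1305, 0.0771]
orientation: [-0.001, 0.211, 0.978, 0.002]
wrist_force: [-3.5, 7.1, 7.7]
finger_gap: 0.0166
grip_force: 39.8
clock: 6.87
tcp_pos: [0.4894, 0.13, 0.0771]
orientation: [0.0, 0.185, 0.983, 0.005]
wrist_force: [0.1, 16.6, 2.7]
finger_gap: 0.0168
grip_force: 39.7
0.05913631170603584 1.5287219567221384
0.0607286575956008 1.5647631408062148
```

```bash
for i in 1 2; do python3 -m inch '[0,0,0,0,0,0,0,0,0,0,0,0,0,0,0,0,0,0,0,0]' 1 40; done
python3 -m inch '[0,0,-2,0, 0,0,-2,0, 0,0,-3,0, 0,0,-3,0, 0,0,0,0]'
for i in 1 2; do python3 -m inch '[-2.07,-0.74,0,0, -2.07,-0.74,0,0, -2.07,-0.74,0,0, -2.07,-0.74,0,0, -2.07,-0.74,0,0]'; done
python3 -m inch '[0,0,0,0.12, 0,0,0,0.12, 0,0,0,0.12, 0,0,0,0.12, 0,0,0,0.12]'
python3 -m inch '[0,0,0,0.12, 0,0,0,0.12, 0,0,0,0, 0,0,0,0, 0,0,0,0]'
python3 - <<'E'
from h import *
i=eyes.camera_info('wrist'); np.save('w2.npy',i,allow_pickle=True)
im=eyes.read_camera('wrist'); cv2.imwrite('pics/w2.png',im[:,:,::-1])
s=get_state(); print(rot(s['orientation'])[:,:2])
E
```

```text
clock: 7.28
tcp_pos: [0.4883, 0.1254, 0.0762]
orientation: [-0.0, 0.187, 0.982, -0.0]
wrist_force: [0.1, -0.3, -0.4]
finger_gap: 0.0762
grip_force: 0.0
clock: 7.7
tcp_pos: [0.4884, 0.1257, 0.0763]
orientation: [0.0, 0.187, 0.982, 0.0]
wrist_force: [-0.0, 0.6, -0.1]
finger_gap: 0.0852
grip_force: 0.0
clock: 8.12
tcp_pos: [0.4916, 0.1261, 0.182]
orientation: [0.004, 0.187, 0.982, 0.001]
wrist_force: [0.3, 1.0, 0.5]
finger_gap: 0.0849
grip_force: 0.0
clock: 8.53
tcp_pos: [0.5717, 0.0526, 0.176]
orientation: [-0.0, 0.187, 0.982, 0.0]
wrist_force: [-0.1, 0.3, 1.1]
finger_gap: 0.0854
grip_force: 0.0
clock: 8.95
tcp_pos: [0.6544, -0.0199, 0.1757]
orientation: [-0.0, 0.187, 0.982, 0.0]
wrist_force: [0.0, -0.0, -1.6]
finger_gap: 0.0856
grip_force: 0.0
clock: 9.37
tcp_pos: [0.6537, -0.0192, 0.1756]
orientation: [-0.0, 0.471, 0.882, -0.0]
wrist_force: [-0.2, 0.9, 0.1]
finger_gap: 0.0854
grip_force: 0.0
clock: 9.78
tcp_pos: [0.6537, -0.0191, 0.176]
orientation: [-0.0, 0.57, 0.822, -0.0]
wrist_force: [-0.1, 0.4, -0.9]
finger_gap: 0.0853
grip_force: 0.0
[[-3.49836497e-01  9.36810768e-01]
 [ 9.36810765e-01  3.49836507e-01]
 [ 1.25996291e-04 -6.44083934e-05]]
```

View pics/w2.png

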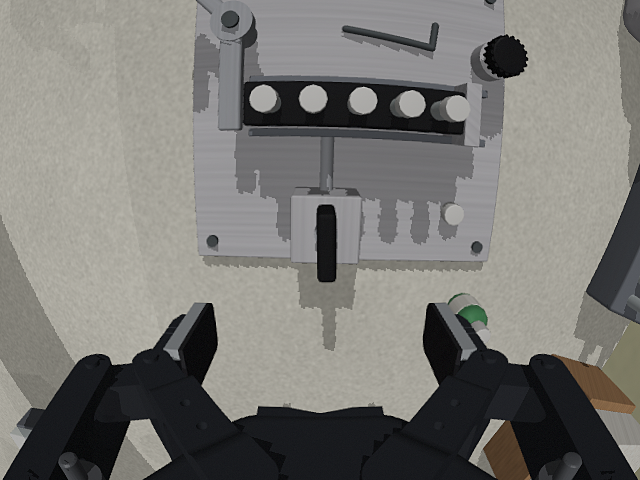

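The lever tongue now lies across the lane mouth at (231,90). The bar runs along about (326,205)–(327,282), nearly along tool x. I'll measure its axis and angle.

```bash
python3 - <<'E'
from h import *
i=np.load('w2.npy',allow_pickle=True).item()
im=cv2.imread('pics/w2.png'); m=(im.max(2)<45).astype(np.uint8); m[:, :300]=0; m[:,350:]=0; m[:195]=0;m[290:]=0
rows=[(v,*np.flatnonzero(m[v])[[0,-1]]) for v in range(200,290) if m[v].sum()>5]
print(rows[::6],rows[-1])
f=lambda v:onz(i,np.mean([r[1:] for r in rows if abs(r[0]-v)<3]),v,.098,True)
a,b=f(278),f(235); d=b-a; yaw=np.arctan2(d[1],d[0])
e=onz(i,327,rows[-1][0],.098,True)
c=e+.022*d/np.linalg.norm(d); s=get_state(); T=rot(s['orientation'])
print('bar yaw',yaw,'theta',yaw-.3375,'axis',c,'tool shift',T.T@(c-s['tcp_pos']),'tool yaw',np.arctan2(T[1,0],T[0,0]))
p=[onz(i,229,128,.05,True),onz(i,230,35,.05,True)]; q=p[1]-p[0]; print('tongue dir',np.arctan2(*(-q)[1::-1])-.3375)
E
```

```text
[(205, np.int64(321), np.int64(331)), (211, np.int64(317), np.int64(334)), (217, np.int64(317), np.int64(335)), (223, np.int64(317), np.int64(335)), (229, np.int64(317), np.int64(335)), (235, np.int64(317), np.int64(335)), (241, np.int64(317), np.int64(335)), (247, np.int64(317), np.int64(335)), (253, np.int64(317), np.int64(335)), (259, np.int64(317), np.int64(335)), (265, np.int64(317), np.int64(335)), (271, np.int64(317), np.int64(335)), (277, np.int64(317), np.int64(335))] (281, np.int64(320), np.int64(332))
bar yaw 1.9394075686381012 theta 1.6019075686381012 axis [ 0.65609322 -0.01245722  0.098     ] tool shift [0.00539655 0.00450142 0.07812807] tool yaw 1.928192896442269
tongue dir -1.5643094938930013
```

```bash
python3 -m inch '[0.5,0.45,0,-0.01, 0,0,2.4,0, 0,0,2.4,0, 0,0,2.4,0, 0,0,2.4,0]' 1 60
for i in 1 2 3; do python3 -m inch '[0,0,0,0,0,0,0,0,0,0,0,0,0,0,0,0,0,0,0,0]' -1 60; done; python3 -c "
from workcell import get_state;s=get_state();print(s['ft_torque'],s['joint_pos'])"
```

```text
clock: 10.25
tcp_pos: [0.6566, -0.0123, 0.0796]
orientation: [0.0, 0.566, 0.824, 0.0]
wrist_force: [-0.0, -0.2, 0.0]
finger_gap: 0.0852
grip_force: 0.0
clock: 10.67
tcp_pos: [0.6577, -0.013, 0.0824]
orientation: [0.002, 0.567, 0.824, 0.001]
wrist_force: [0.2, -0.6, 0.3]
finger_gap: 0.0257
grip_force: 0.0
clock: 11.08
tcp_pos: [0.656, -0.0135, 0.0823]
orientation: [0.001, 0.567, 0.824, -0.0]
wrist_force: [-4.6, -1.9, 6.0]
finger_gap: 0.0109
grip_force: 60.1
clock: 11.5
tcp_pos: [0.656, -0.0135, 0.0822]
orientation: [0.001, 0.567, 0.824, -0.0]
wrist_force: [-4.7, -1.6, 6.6]
finger_gap: 0.011
grip_force: 60.1
[-0.30453458  0.90079249  0.09412229] [-0.14222632  0.55058173  0.00981843  1.02931995 -0.00123376  1.06380194]
```

```bash
cat > t.py <<'E'
from h import *
s=get_state(); T=rot(s['orientation']); y=np.arctan2(T[1,0],T[0,0]); print('  yaw',round(y,4),'theta~',round(y-.3375,4),'tz',s['ft_torque'].round(3),'j6',s['joint_pos'][5].round(3),'F',s['wrist_force'].round(1))
E
python3 t.py
for i in 1 2; do python3 -m inch '[0,0,0,0.12, 0,0,0,0.12, 0,0,0,0.12, 0,0,0,0.12, 0,0,0,0.12]' >/dev/null; python3 t.py; done
python3 -m inch '[0,0,0,0.1, 0,0,0,0.1, 0,0,0,0, 0,0,0,0, 0,0,0,0]';python3 t.py
for i in 1 2; do python3 -m inch '[0,0,0,0.05, 0,0,0,0.05, 0,0,0,0, 0,0,0,0, 0,0,0,0]' >/dev/null; python3 t.py; done
```

```text
yaw 1.9356 theta~ 1.5981 tz [-0.305  0.901  0.094] j6 1.064 F [-4.7 -1.6  6.6]
  yaw 1.3297 theta~ 0.9922 tz [-0.383  0.95   0.089] j6 1.67 F [-4.6 -1.7  7.1]
  yaw 0.7297 theta~ 0.3922 tz [-0.363  0.972  0.092] j6 2.27 F [-5.  -1.5  6.8]
clock: 12.75
tcp_pos: [0.6557, -0.0135, 0.0822]
orientation: [0.001, 0.964, 0.264, -0.0]
wrist_force: [-5.1, -2.4, 8.1]
finger_gap: 0.0109
grip_force: 60.1
  yaw 0.5352 theta~ 0.1977 tz [-0.36   1.02  -0.082] j6 2.464 F [-5.1 -2.4  8.1]
  yaw 0.4352 theta~ 0.0977 tz [-0.301  1.095 -0.092] j6 2.564 F [-4.8 -1.3  7.5]
  yaw 0.3353 theta~ -0.0022 tz [-0.332  1.077 -0.063] j6 2.664 F [-5.8 -1.2  7.5]
```

```bash
for i in 1 2 3; do python3 -m inch '[0,0,0,0.04, 0,0,0,0, 0,0,0,0, 0,0,0,0, 0,0,0,0]' >/dev/null; python3 t.py; done
```

```text
yaw 0.2982 theta~ -0.0393 tz [-0.516  1.072  1.135] j6 2.701 F [-5.4 -2.1  7.6]
  yaw 0.2599 theta~ -0.0776 tz [-0.587  1.168  1.984] j6 2.74 F [-3.8 -2.9  7.6]
  yaw 0.2218 theta~ -0.1157 tz [-0.71   1.191  2.635] j6 2.778 F [-5.9 -2.8  7.5]
```

```bash
for i in 1 2; do python3 -m inch '[0,0,0,-0.12, 0,0,0,-0.12, 0,0,0,-0.12, 0,0,0,-0.12, 0,0,0,-0.12]' >/dev/null; python3 t.py; done
python3 -m inch '[0,0,0,-0.12, 0,0,0,-0.12, 0,0,0,-0.12, 0,0,0,-0.12, 0,0,0,-0.01]' >/dev/null; python3 t.py
python3 -m inch '[0,0,0,0,0,0,0,0,0,0,0,0,0,0,0,0,0,0,0,0]' - 60;  python3 t.py
python3 - <<'E'
from h import *
i=eyes.camera_info('wrist'); np.save('w3.npy',i,allow_pickle=True)
cv2.imwrite('pics/w3.png',eyes.read_camera('wrist')[:,:,::-1])
E
```

```text
yaw 0.8211 theta~ 0.4836 tz [-0.389  0.935 -0.101] j6 2.178 F [-4.7 -1.7  7.4]
  yaw 1.421 theta~ 1.0835 tz [-0.335  0.899 -0.129] j6 1.578 F [-4.  -1.8  7.4]
  yaw 1.9105 theta~ 1.573 tz [-0.373  0.844  0.11 ] j6 1.089 F [-4.1 -0.5  6.7]
clock: 16.5
tcp_pos: [0.656, -0.0135, 0.0822]
orientation: [0.001, 0.579, 0.815, -0.0]
wrist_force: [-4.1, -1.7, 7.4]
finger_gap: 0.0107
grip_force: 60.0
  yaw 1.9055 theta~ 1.568 tz [-0.271  0.817  0.091] j6 1.094 F [-4.1 -1.7  7.4]
```

View pics/w3.png

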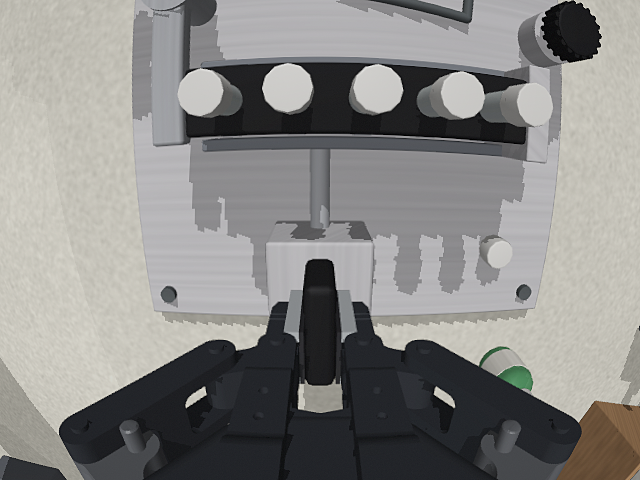

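The bar is held between the pads at (320,265–385), square across the lane. The tongue at (169,75) still closes the mouth and the rack is home. I'll do one quick angle check against the plate holes at (169,294) and (524,292).

```bash
python3 - <<'E'
from h import *
i=np.load('w3.npy',allow_pickle=True).item()
a,b=onz(i,169,294.5,.012,True),onz(i,523.5,292.5,.012,True); d=b-a; y=np.arctan2(d[1],d[0]); print('station yaw',y,np.linalg.norm(d),'theta tool',1.9055-y)
g=cv2.imread('pics/w3.png',0)
for v in(275,330,370): print(v, ''.join('#' if x<60 else '.' for x in g[v,290:350]))
E
```

```text
station yaw 0.33098023387859654 0.23183019612362504 theta tool 1.5745197661214034
275 ...............#############################................
330 .........##########################################.........
370 ############################################################
```

```bash
python3 -c "
from workcell import env;print(env.hand_in())"
```

```text
the job is handed in; nothing more can be done
None
```

The job is handed in: the lever is swung to its stop with the tongue across the lane mouth, and the wing screw was seated then backed off about a quarter turn (1.57 rad by my measurement). The gripper still holds the screw head, the rack looked home in the last wrist picture, and the arm did not knowingly touch the round screw or the loose items.

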